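# Bleed the can crusher: reset the stop, hold the bayonet stopper at half turn

## Robot

A 7-joint arm with a two-finger parallel gripper is mounted at the origin on the work surface. World frame = base frame: x ahead of the robot, y to its left, z up, the work surface at z = 0. Lengths are in m, angles in rad, forces in N, time in s.
With the tool pointing down it reaches from about 0.4 to 0.9 m from the base axis. Payload 5.5 kg.
Tool frame: the origin (TCP) lies midway between the tips of the shut fingers; the grasp point (between the pads) lies 19 mm behind it (robot.tcp_to_grasp is the distance from the TCP to the grasp point, in m); z points along the fingers, y is the line along which they close (so a half turn about z gives the same grasp; the last joint's range is limited). The gripper opens to 92 mm and grips with 3 to 60 N. Pads are 19 mm wide; open, the fingers measure 130 mm over their backs; the gripper's body (75 mm by 190 mm) begins 47 mm behind the grasp point.
Start: joints at [-0.951, 0.501, -0.427, 1.55, 0.221, 1.138, -0.21], TCP at [0.227, 0.609, 0.227] pointing down, gripper open.
Joint ranges: [-2.88, 2.88], [-0.31, 2.03], [-1.54, 1.56], [0.2, 2.42], [-1.41, 4.55], [0.19, 2.02], [-2.57, 2.57]. Speed limits (rad/s): [2.57, 2.57, 3.14, 3.14, 3.14, 3.14, 3.14].

## Interface

Orientations are given as [roll, pitch, yaw] about the fixed x, y, z axes, in that order (R = Rz(yaw) Ry(pitch) Rx(roll)).
In Python, from cell import robot gives the robot as it stands.
- The arm moves only by the tool arm_command, never from a script. Its argument "increments" is a list of rows, each a list of 3 entries, a list of its own where there are three numbers: the shift along the tool's x, y, z as a fraction of full scale, then the turn, a rotation vector about the tool's x, y, z as a fraction of full scale, then the closure, from 0 (fully open) to 1 (shut). A call has 1 to 8 rows; each row shifts and turns the commanded pose from where the row before left it, along the tool's axes as they then stand; what a row does not reach is not made up. Full scale, the value 1, is 20 mm for a shift and 8 degrees for a turn. A row lasts 1/8 s, in which the tool goes at most 62.5 mm and 10.7 degrees, less where a joint would pass 70% of its speed; a pose out of reach is approached as far as the arm can. A call with a number of a shift or a turn outside -1 to 1 is refused whole. A call with a gripper value outside its range is refused whole. The fingers move at their own pace and stop on an object; "force" is the grip in N (left out, the last holds). Time passes only in rows, so rows that do not move let the fingers close. It gives the time, the measured TCP pose, the force, the opening and the grip force at its end, in the units of the state.
- robot.observe(): the state, without advancing time (a new reading comes with each control period).
- robot.camera(name): name is "scene" or "top" or "wrist"; returns the picture (384x512x3 uint8, blue, green, red); there is no depth.
- robot.camera_params(name): a dict with "K" (3x3 intrinsics, pixels), "cam_to_world" (4x4, takes a point from camera to world coordinates). Camera axes: x right, y up, looking along -z (the intrinsics and any distortion apply to the point x, -y, -z); pixel columns grow to the right and rows downward; lengths in m; the calibration is good to about 2 mm. A picture is of the moment at which its call begins: read the wrist's pose just before it. camera_params takes no time and is no camera call; for the wrist camera it gives the pose at the moment of the call.
- robot.hand_in(): hands the job in; it is judged then, once.
Trained networks look in the newest picture that a camera, given by its name, has taken for a name from the list of things; names that differ only in an ending like _2 or _b are one class to them, and where a whole thing is asked for, a point or a joint stands for the part that bears it (a point fixed in the world has none). Each returns a list of dicts, best first, with "p" (0 to 1); they miss things now and then, are a little off and sometimes report something else, mostly with a low value. They report only what shows in the picture. A call takes as long as a camera call. They do not tell look-alikes from the thing itself.
- robot.spot_in(camera, thing): "position" ([row, column] in pixels, amid what is visible of it).
- robot.masks_of(camera, thing): "pixels" (384x512 bool, what is visible of it) and "position" ([row, column] in pixels, amid what is visible of it).
The state is a dict: "clock": time; "joints": joint angles; "joint_vel": joint speeds; "joint_torque": joint torques, N m; "position": TCP position; "orientation": TCP orientation; "contact_force": force on the tool from outside, world axes, zero at the start; "moment": the same for the moment, N m; "finger_gap": finger opening in m; "grip_force": force on a finger pad.
Only numpy, scipy, OpenCV 4.12 (cv2) and the standard library are available. Lean on these libraries where they do the work, as an engineer would, in place of code of your own. Each camera call takes 0.05 s, during which the arm holds its last target. There are 200 camera calls.

## Task

Bring the can crusher's ram home: press the red mushroom stop button fully down, then turn its head clockwise as far as it goes to reset it and leave it sprung up. Then stand the green bayonet stopper fully home in the crusher's slotted port and twist it clockwise to the green mark, half way (45 degrees) to the lock click, never on to the click, and finish while still gripping it there against its return spring. Leave the jar, the cans and the dustpan alone.

Things in the scene. Friction and masses are not known exactly. Their poses are not given: they have to be found in the camera images.
- stop_box: Fixed yellow box of the stop button, 76 x 76 mm, 55 mm high, origin under its centre; a black ring on it, 60 mm across, reaches 57 mm. It may stand nearer to the crusher or farther right, in exchange with the stopper.
- stop_top (a point): Centre of the top of the red mushroom head on the yellow box. Head round, 40 mm across, 23 mm high, on a thin stem: with the button up its top is 91 mm above the table, its underside 68 mm, 11 mm above the black ring. Grip it by its round side from above, in any direction.
- stop_plunger (a joint): Travel of the mushroom button: 0 up, 0.006 m fully down. A spring pushes it back up: about 2 N to start, 4.5 N to bottom. It does not stay down by itself. Counts as pressed beyond 0.005.
- stop_head (a joint): Turn of the mushroom head about its vertical axis: grows clockwise seen from above, from about 0 to an end stop at 1.1 rad (63 degrees); light friction (0.04 N m), stays where it is left. Counts as reset beyond 0.85.
- stopper: Loose green hard-silicone bayonet stopper, about 110 g, upright on the table; origin at the centre of its plug's foot, z up. Plug 35 mm in diameter, 20 mm high, foot chamfered 4 mm; two lugs along +x and -x, 9 mm wide, reaching 27 mm from the axis, 6 to 13 mm above the foot; flange 66 mm in diameter from 20 to 26 mm. The same when turned by half a turn.
- stopper_bar (a point): Grip point on the stopper's axis, 49 mm above its foot, in its grip bar: 52 mm long along the stopper's x, 16 mm thick in y, from 26 mm (top of the flange) to 62 mm above the foot, a white line along its top. Grip it across the 16 mm, fingertips above the flange.
- stopper_seat (a point): Point on the stopper's axis at the underside of its flange, 20 mm above the foot; it lies on port when the stopper is fully home.
- crusher: Fixed steel can crusher, origin on the table under the port's axis, z up. A low grey deck (170 mm in x, 150 mm in y, 35 mm high) carries the port, an aluminium block 90 x 90 mm, top 61 mm above the table. The steel box with closed hinged lid (216 x 216 mm, 128 mm high, handle to 146 mm) stands on the +y side, beginning 84 mm from the port's axis.
- port (a point): Centre of the port's mouth on the block's top, axes as crusher. Hole 39 mm in diameter, two slots 13 mm wide along the crusher's +x and -x, reaching 31 mm from the axis: the stopper goes in with its bar along the crusher's x (either way round). Marks in pairs on the block: black at the slots, green 45 degrees clockwise (half way), red 90 degrees (lock click).
- rotor (a joint): Turn of the spring carrier in the port that goes with the lugs: 0 at the slots, grows clockwise seen from above; keep below 1.25 rad (lock). Under the 5 mm lip the lugs of a fully home stopper turn clockwise only. The spring returns it to 0 (0.01 N m plus 0.1 N m per rad), so the stopper goes back when let go. It trails the stopper by about 0.08 rad of play.
- jar: Glass jar with closed steel lid, 76 mm across, 110 mm high, origin under its centre. Leave alone.
- dustpan: Orange dustpan, pan 180 x 170 mm, 45 mm high, with a handle of 115 mm towards its -y; origin under the pan's centre. Leave alone.
- can1: Flattened silver can number 1 from below in a stack of four, 66 mm across, 12 mm high, origin under its centre. Leave alone.
- can2: Flattened silver can number 2 from below in a stack of four, 66 mm across, 12 mm high, origin under its centre. Leave alone.
- can3: Flattened silver can number 3 from below in a stack of four, 66 mm across, 12 mm high, origin under its centre. Leave alone.
- can4: Flattened silver can number 4 from below in a stack of four, 66 mm across, 12 mm high, origin under its centre. Leave alone.
There are look-alikes about, which are no part of the job. There is more than one size of the stop_box; the job needs the larger. There is more than one size of the stopper; the one meant has the size given above.

How it is judged:
By the outcome, as a careful person would: the job done as asked, in the order asked, and still so for the second after the job is handed in, while the arm keeps its last pose, push and grip.
It also fails if it takes over 67 s, if anything falls off the work surface, if the arm or the gripper's body presses on something with over 40 N, if the wrist force passes 120 N, or if a joint passes its speed limit or range.

## Working session

There is one attempt and no reset: what is moved stays moved. The work goes in short steps, Python scripts to look and compute and a tool call to move; the robot and the scene stay as the last step left them, time stands still between calls to the robot, and variables do not carry over. Pictures are saved under pics/ and viewed, at most 10 in all, crops included, and the job is handed in when it is done.

Besides the shell and the picture viewer there is one more tool, called after "Request:" as name([rows], argument=value, ...), one row to a line, values as JSON. arm_command: Moves the arm, as the interface text tells. Its arguments: {"type":"object","properties":{"increments":{"type":"array"},"force":{"type":"number"}},"required":["increments"]}

```bash
ls; mkdir -p pics; cat > h.py <<'E'
import numpy as np, cv2
from scipy.spatial.transform import Rotation as R
from cell import robot
def ray(cam, rc, P=None):
    P=P or robot.camera_params(cam); K=np.array(P["K"]); T=np.array(P["cam_to_world"])
    d=np.linalg.solve(K,[rc[1],rc[0],1.0]); d=np.array([d[0],-d[1],-d[2]])
    return T[:3,3], T[:3,:3]@d
def at(cam, rc, z, P=None):
    o,d=ray(cam,rc,P); return o+d*(z-o[2])/d[2]
def proj(cam,p,P=None):
    P=P or robot.camera_params(cam); K=np.array(P["K"]); T=np.linalg.inv(np.array(P["cam_to_world"]))
    c=T[:3,:3]@np.array(p)+T[:3,3]; q=K@np.array([c[0],-c[1],-c[2]]); return q[1]/q[2],q[0]/q[2]
E
python3 - <<'E'
from h import *
a=robot.camera("scene"); b=robot.camera("top")
cv2.imwrite("pics/scene.png",a); cv2.imwrite("pics/top.png",b)
for c in ("scene","top"):
    P=robot.camera_params(c); print(c,np.round(P["cam_to_world"],3).tolist(),np.round(P["K"],1).tolist(), [k for k in P])
for n,z in (("stop_box",.055),("stop_top",.091),("stopper",.02),("stopper_bar",.062),("crusher",.06),("port",.061),("jar",.11),("dustpan",.02)):
    for d in robot.spot_in("top",n)[:4]: print(n,np.round(d["p"],2),np.round(d["position"],1),np.round(at("top",d["position"],z),3))
print(robot.observe())
E
```

```text
pics
scene [[-0.301, -0.605, 0.737, 1.299], [0.954, -0.192, 0.231, 0.081], [0.002, 0.773, 0.635, 0.728], [0.0, 0.0, 0.0, 1.0]] [[421.6, 0.0, 261.1], [0.0, 421.6, 190.7], [0.0, 0.0, 1.0]] ['K', 'cam_to_world']
top [[0.016, 0.981, -0.192, 0.328], [-1.0, 0.02, 0.015, -0.133], [0.018, 0.192, 0.981, 1.244], [0.0, 0.0, 0.0, 1.0]] [[432.9, 0.0, 255.0], [0.0, 432.9, 189.9], [0.0, 0.0, 1.0]] ['K', 'cam_to_world']
stop_box 0.89 [209.4 270.6] [ 0.507 -0.195  0.055]
stop_box 0.58 [205.  231.5] [ 0.517 -0.086  0.055]
stop_top 0.72 [207.2 275.3] [ 0.507 -0.205  0.091]
stop_top 0.62 [202.  231.5] [ 0.519 -0.087  0.091]
stopper 0.94 [267.6 358.6] [ 0.352 -0.444  0.02 ]
stopper 0.93 [225.7 332.3] [ 0.468 -0.373  0.02 ]
stopper_bar 0.95 [268.5 354.5] [ 0.349 -0.422  0.062]
stopper_bar 0.62 [225.  329.7] [ 0.465 -0.357  0.062]
crusher 0.72 [181.5  93.5] [0.575 0.299 0.06 ]
port 0.91 [178.9  91.8] [0.582 0.304 0.061]
port 0.54 [145.9 311.1] [ 0.691 -0.308  0.061]
jar 0.89 [147.9 251.2] [ 0.666 -0.137  0.11 ]
dustpan 0.96 [143.5 311.2] [ 0.71  -0.314  0.02 ]
{'clock': 0.5, 'joints': array([-0.95081576,  0.50093184, -0.42699958,  1.55043889,  0.22077654,
        1.13828301, -0.21029713]), 'joint_vel': array([ 1.37296143e-03, -3.74975205e-04, -7.77590228e-04, -8.49394377e-04,
        1.21669751e-03,  4.01518683e-05,  7.66810101e-04]), 'joint_torque': array([ 3.22550477e-03, -5.65922141e+01, -5.80258459e+00, -2.79225361e+01,
       -6.64371578e-02,  2.21224444e-02,  3.74312583e-05]), 'position': array([0.22696633, 0.60906368, 0.22669242]), 'orientation': array([-3.14155238e+00, -6.38167128e-05,  2.78484153e+00]), 'contact_force': array([0.38130619, 0.99649719, 0.70697038]), 'moment': array([-0.01229878,  0.02976482,  0.00670266]), 'grip_force': 0.0, 'finger_gap': 0.09201645808778286}
```

```bash
python3 - <<'E'
import cv2,numpy as np
a=cv2.imread("pics/top.png"); cv2.imwrite("pics/top2.png",cv2.resize(a,(800,600),interpolation=cv2.INTER_CUBIC))
E
```

```text
(no output)
```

View pics/top2.png

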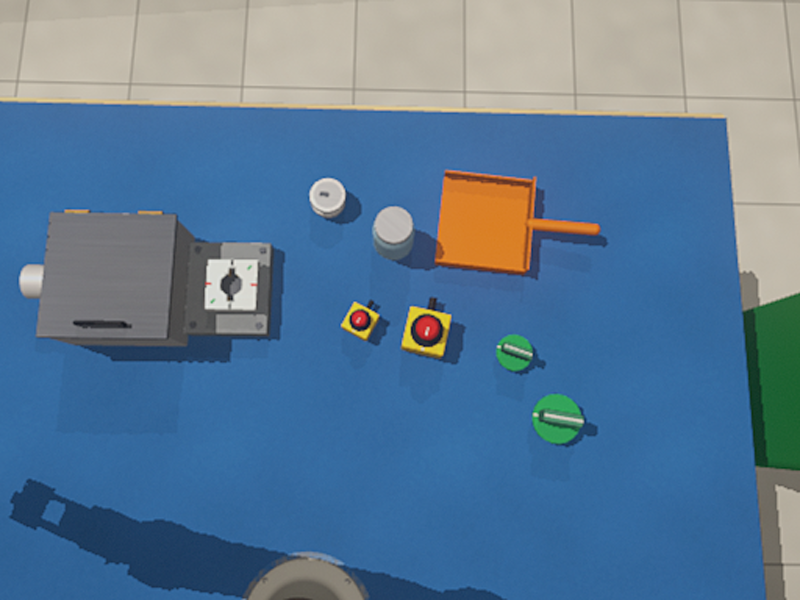

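View pics/scene.png

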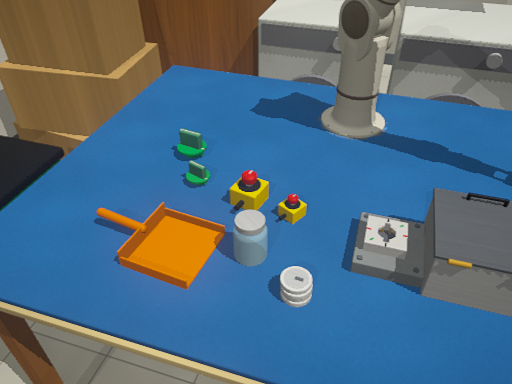

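The scene shows the candidates, in 512x384 top pixels (row, col):
- Yellow boxes: large at (212,273), small at (205,231).
- Green stoppers: (268,357) and (225,330).

The port is near (182,148). The stopper must be picked by measured size, so I'll measure these.

```bash
cat >> h.py <<'E'
def outline(m,cam,z,P=None):
    c=max(cv2.findContours(m.astype(np.uint8),cv2.RETR_EXTERNAL,cv2.CHAIN_APPROX_NONE)[0],key=cv2.contourArea)[:,0,:]
    return np.array([at(cam,(v,u),z,P)[:2] for u,v in c],np.float32)
E
python3 - <<'E'
from h import *
img=cv2.imread("pics/top.png"); P=robot.camera_params("top")
hsv=cv2.cvtColor(img,cv2.COLOR_BGR2HSV)
def blobs(m,z,name):
    n,l,s,c=cv2.connectedComponentsWithStats(m.astype(np.uint8))
    for i in range(1,n):
        if s[i,4]>40 and s[i,0]>150 and s[i,0]<400:
            o=outline(l==i,"top",z,P); r=cv2.minAreaRect(o)
            (x,y),rad=cv2.minEnclosingCircle(o)
            print(name,c[i][::-1].round(1),s[i,4],"rect",np.round(r[0],3),np.round(np.array(r[1])*1000),round(r[2],1),"circ",round(x,3),round(y,3),"dia",round(2000*rad))
H,S,V=cv2.split(hsv)
blobs((H>45)&(H<85)&(S>120)&(V>60),.026,"green")
blobs((H>20)&(H<35)&(S>150)&(V>80),.055,"yellow")
blobs(((H<8)|(H>172))&(S>150)&(V>60),.085,"red")
c=np.vstack([img[190:310,310:400],]); 
a=cv2.resize(img[190:300,215:385],None,fx=4,fy=4,interpolation=cv2.INTER_CUBIC)
b=cv2.resize(img[150:225,110:185],None,fx=4,fy=4,interpolation=cv2.INTER_CUBIC)
cv2.imwrite("pics/crop1.png",a); 
cv2.imwrite("pics/crop2.png",cv2.resize(b,(600,600)))
E
```

```text
green [225.5 328.4] 297 rect [ 0.469 -0.361] [63. 63.] 44.9 circ 0.469 -0.362 dia 67
green [258.8 356.2] 272 rect [ 0.376 -0.435] [38. 84.] 3.3 circ 0.362 -0.436 dia 84
green [275.8 354.7] 303 rect [ 0.328 -0.43 ] [82. 37.] 78.1 circ 0.344 -0.434 dia 82
yellow [205.6 230.3] 172 rect [ 0.517 -0.082] [50. 52.] 62.2 circ 0.515 -0.082 dia 67
yellow [212.5 272.2] 379 rect [ 0.5 -0.2] [74. 80.] 78.5 circ 0.499 -0.199 dia 101
red [203.4 229.6] 70 rect [ 0.516 -0.082] [25. 24.] 1.5 circ 0.516 -0.082 dia 27
red [209.4 273.3] 173 rect [ 0.502 -0.201] [40. 40.] 64.4 circ 0.502 -0.2 dia 42
```

View pics/crop1.png

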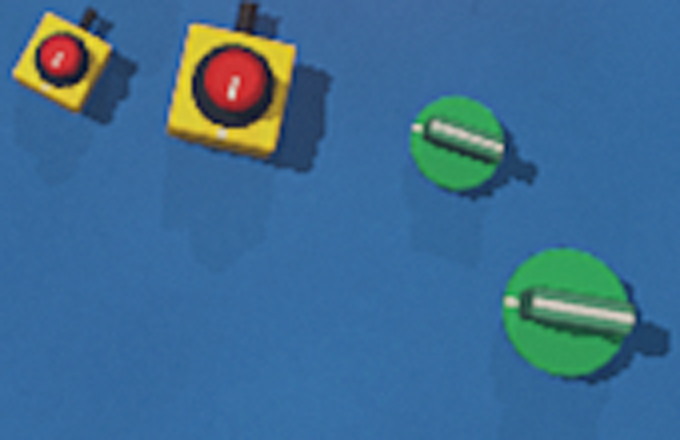

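View pics/crop2.png

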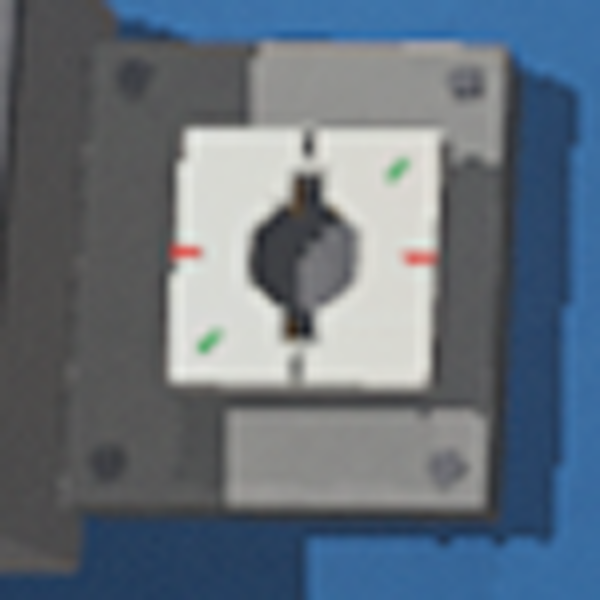

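By flange diameter, the stopper I want is the smaller one: 67 mm at top (225,328). The other measures about 90 mm. The button is the larger yellow box, 76 mm with a 40 mm head, at (209,273). The crop shows the port's black marks running vertically, with green at upper right and lower left, which is clockwise as described. Next I'll travel to above the button.

Request:
arm_command([
  [[-0.8, -1, 0], [0, 0, 0], 0],
  [[-0.8, -1, 0], [0, 0, 0], 0],
  [[-0.8, -1, 0], [0, 0, 0], 0],
  [[-0.8, -1, 0], [0, 0, 0], 0],
  [[-0.8, -1, 0], [0, 0, 0], 0],
  [[-0.8, -1, 0], [0, 0, 0], 0],
  [[-0.8, -1, 0], [0, 0, 0], 0],
  [[-0.8, -1, 0], [0, 0, 0], 0],
])

```text
clock: 1.5
position: [0.2913, 0.4137, 0.2269]
orientation: [3.141, 0.0, 2.785]
contact_force: [0.1, 0.3, -0.2]
finger_gap: 0.0918
grip_force: 0.0
```

Request:
arm_command([
  [[-0.8, -1, 0], [0, 0, 0], 0],
  [[-0.8, -1, 0], [0, 0, 0], 0],
  [[-0.8, -1, 0], [0, 0, 0], 0],
  [[-0.8, -1, 0], [0, 0, 0], 0],
  [[-0.8, -1, 0], [0, 0, 0], 0],
  [[-0.8, -1, 0], [0, 0, 0], 0],
  [[-0.8, -1, 0], [0, 0, 0], 0],
  [[-0.8, -1, 0], [0, 0, 0], 0],
])

```text
clock: 2.5
position: [0.3554, 0.2191, 0.227]
orientation: [3.141, 0.001, 2.785]
contact_force: [0.5, 0.2, 0.2]
finger_gap: 0.0915
grip_force: 0.0
```

Request:
arm_command([
  [[-0.8, -1, 0], [0, 0, 0], 0],
  [[-0.8, -1, 0], [0, 0, 0], 0],
  [[-0.8, -1, 0], [0, 0, 0], 0],
  [[-0.8, -1, 0], [0, 0, 0], 0],
  [[-0.8, -1, 0], [0, 0, 0], 0],
  [[-0.8, -1, 0], [0, 0, 0], 0],
  [[-0.8, -1, 0], [0, 0, 0], 0],
  [[-0.8, -1, 0], [0, 0, 0], 0],
])

```text
clock: 3.5
position: [0.4195, 0.0245, 0.227]
orientation: [3.141, 0.001, 2.785]
contact_force: [0.5, 0.2, 0.3]
finger_gap: 0.0918
grip_force: 0.0
```

Request:
arm_command([
  [[-0.97, -1, 0], [0, 0, 0], 0],
  [[-0.97, -1, 0], [0, 0, 0], 0],
  [[-0.97, -1, 0], [0, 0, 0], 0],
  [[-0.97, -1, 0], [0, 0, 0], 0],
  [[-0.97, -1, 0], [0, 0, 0], 0],
  [[-0.97, -1, 0], [0, 0, 0], 0],
  [[-0.97, -1, 0], [0, 0, 0], 0],
  [[-0.97, -1, 0], [0, 0, 0], 0],
])

```text
clock: 4.5
position: [0.5092, -0.1796, 0.2269]
orientation: [3.141, 0.0, 2.785]
contact_force: [0.5, -0.2, -0.5]
finger_gap: 0.0919
grip_force: 0.0
```

Request:
arm_command([
  [[0, -0.36, 0], [0, 0, 0.9], 0],
  [[0, -0.36, 0], [0, 0, 0.9], 0],
  [[0, -0.36, 0], [0, 0, 0.9], 0],
  [[0, 0, 0], [0, 0, 0], 0],
])

```text
clock: 5.0
position: [0.4986, -0.1984, 0.2268]
orientation: [-3.141, 0.0, 2.408]
contact_force: [0.5, 0.6, 0.7]
finger_gap: 0.0917
grip_force: 0.0
```

```bash
cat >> h.py <<'E'
def togo(p,yaw=None):
    s=robot.observe(); M=R.from_euler("xyz",s["orientation"]).as_matrix()
    d=np.array(p)-s["position"]; print("pos",np.round(s["position"],4),"yawdeg",round(np.degrees(s["orientation"][2]),1),"togo tool units",np.round(M.T@d/.02,2), "" if yaw is None else "turn z units %.2f"%((np.degrees(s["orientation"][2])-yaw+180)%360/8-22.5))
E
python3 - <<'E'
from h import *
s=robot.observe(); print(np.round(s["joints"],2))
P=robot.camera_params("wrist"); img=robot.camera("wrist"); cv2.imwrite("pics/w1.png",img)
H,S,V=cv2.split(cv2.cvtColor(img,cv2.COLOR_BGR2HSV))
m=((H<8)|(H>172))&(S>150)&(V>60)
n,l,st,c=cv2.connectedComponentsWithStats(m.astype(np.uint8))
for i in range(1,n):
    if st[i,4]>100:
        o=outline(l==i,"wrist",.085,P); (x,y),r=cv2.minEnclosingCircle(o); print("red",c[i][::-1].round(),st[i,4],round(x,4),round(y,4),round(2000*r))
togo([.502,-.2,.070],138)
E
```

```text
[ 0.15  0.27  0.21  1.85 -0.06  1.03  1.22]
red [118. 354.] 567 0.513 -0.0892 27
red [186. 256.] 1279 0.5005 -0.2012 43
pos [ 0.4988 -0.1979  0.2268] yawdeg 138.1 togo tool units [-0.19  0.03  7.84] turn z units 0.01
```

View pics/w1.png

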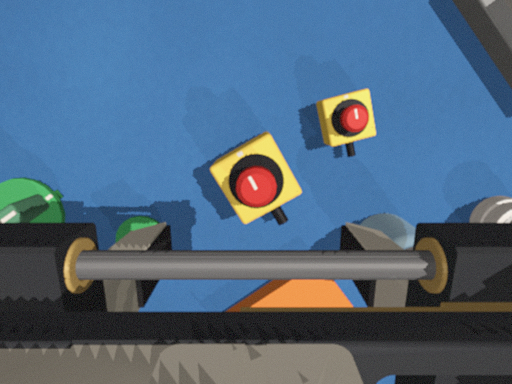

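The wrist view shows the large button at about (186,256) and the small look-alike at (118,354). The large one measures (0.501, -0.2005), agreeing with the top view. I'll descend, grip, and check.

Request:
arm_command([
  [[-0.17, -0.02, 0.97], [0, 0, 0], 0],
  [[0, 0, 0.97], [0, 0, 0], 0],
  [[0, 0, 0.97], [0, 0, 0], 0],
  [[0, 0, 0.97], [0, 0, 0], 0],
  [[0, 0, 0.97], [0, 0, 0], 0],
  [[0, 0, 0.97], [0, 0, 0], 0],
  [[0, 0, 0.97], [0, 0, 0], 0.2],
  [[0, 0, 0.97], [0, 0, 0], 0.4],
], force=25)

```text
clock: 6.05
position: [0.5016, -0.1999, 0.071]
orientation: [3.141, 0.0, 2.411]
contact_force: [0.6, 0.2, -0.2]
finger_gap: 0.0762
grip_force: 0.0
```

Request:
arm_command([
  [[0, 0, 0], [0, 0, 0], 1],
  [[0, 0, 0], [0, 0, 0], 1],
  [[0, 0, 0], [0, 0, 0], 1],
  [[0, 0, 0], [0, 0, 0], 1],
], force=25)

```text
clock: 6.55
position: [0.5017, -0.2007, 0.0723]
orientation: [3.141, 0.001, 2.408]
contact_force: [0.2, 0.6, 1.3]
finger_gap: 0.0389
grip_force: 25.0
```

Request:
arm_command([
  [[0, 0, 0.2], [0, 0, 0], 1],
  [[0, 0, 0.2], [0, 0, 0], 1],
  [[0, 0, 0], [0, 0, 0], 1],
])

```text
clock: 6.92
position: [0.5019, -0.2008, 0.0657]
orientation: [3.14, 0.001, 2.408]
contact_force: [-5.9, 2.5, 21.9]
finger_gap: 0.0391
grip_force: 25.0
```

Request:
arm_command([
  [[0, 0, 0], [0, 0, 0], 1],
  [[0, 0, -0.2], [0, 0, 0], 1],
  [[0, 0, -0.2], [0, 0, 0], 1],
  [[0, 0, 0], [0, 0, 0], 1],
])

```text
clock: 7.42
position: [0.5017, -0.2007, 0.0717]
orientation: [3.141, 0.001, 2.408]
contact_force: [2.2, 0.1, 1.4]
finger_gap: 0.0394
grip_force: 25.0
```

Request:
arm_command([
  [[0, 0, 0], [0, 0, 0.9], 1],
  [[0, 0, 0], [0, 0, 0.9], 1],
  [[0, 0, 0], [0, 0, 0.9], 1],
  [[0, 0, 0], [0, 0, 0.9], 1],
  [[0, 0, 0], [0, 0, 0.9], 1],
  [[0, 0, 0], [0, 0, 0.9], 1],
  [[0, 0, 0], [0, 0, 0.9], 1],
  [[0, 0, 0], [0, 0, 0.9], 1],
])

```text
clock: 8.43
position: [0.5012, -0.2009, 0.0713]
orientation: [3.141, 0.001, 1.399]
contact_force: [1.2, -1.2, 1.6]
finger_gap: 0.0388
grip_force: 25.0
```

```bash
python3 -c "
from h import *
s=robot.observe(); print(s['moment'],s['position'],np.degrees(s['orientation']),s['contact_force'],s['joints'])"
```

```text
[-0.24978262 -0.13043379  0.05486526] [ 0.50123413 -0.20090833  0.07128931] [1.79980566e+02 3.55037824e-02 8.01286413e+01] [ 1.15354832 -1.18872201  1.55489266] [-0.00929611  0.51699369  0.42644857  1.96751859 -0.31414077  0.72072766
  0.43389261]
```

Request:
arm_command([
  [[0, 0, 0], [0, 0, 0.4], 1],
  [[0, 0, 0], [0, 0, 0.4], 1],
  [[0, 0, 0], [0, 0, 0.3], 1],
  [[0, 0, 0], [0, 0, 0], 1],
])

```text
clock: 8.93
position: [0.5015, -0.2, 0.0714]
orientation: [3.141, -0.0, 1.251]
contact_force: [2.7, 1.5, 1.6]
finger_gap: 0.0393
grip_force: 25.0
```

```bash
python3 -c "
from h import *
s=robot.observe(); print(s['moment'],s['position'],np.degrees(s['orientation']),s['contact_force'])"
```

```text
[ 0.07839862 -0.43526271  0.59746542] [ 0.50146138 -0.20000359  0.0713645 ] [ 1.79991248e+02 -8.05569093e-03  7.16516807e+01] [2.6720106  1.46104014 1.61203173]
```

The moment rose to 0.6 N m, so the head is on its end stop. Now open, lift and go over the stopper.

Request:
arm_command([
  [[0, 0, 0], [0, 0, 0], 0.3],
  [[0, 0, 0], [0, 0, 0], 0],
  [[0, 0, 0], [0, 0, 0], 0],
  [[0, 0, -0.9], [0, 0, 0], 0],
  [[0, 0, -1], [0, 0, 0], 0],
  [[0, 0, -1], [0, 0, 0], 0],
  [[0, 0, -1], [0, 0, 0], 0],
  [[0, 0, -1], [0, 0, 0], 0],
])

```text
clock: 9.93
position: [0.5011, -0.2009, 0.1715]
orientation: [3.141, -0.0, 1.248]
contact_force: [0.1, 0.5, -0.2]
finger_gap: 0.0914
grip_force: 0.0
```

Request:
arm_command([
  [[-0.9, 0.12, -0.5], [0, 0, 0], 0],
  [[-0.9, 0.12, -0.5], [0, 0, 0], 0],
  [[-0.9, 0.12, -0.5], [0, 0, 0], 0],
  [[-0.9, 0.12, -0.5], [0, 0, 0], 0],
  [[-0.9, 0.12, -0.5], [0, 0, 0], 0],
  [[-0.9, 0.12, 0], [0, 0, 0], 0],
  [[-0.9, 0.12, 0], [0, 0, 0], 0],
  [[0, 0, 0], [0, 0, 0], 0],
])

```text
clock: 10.92
position: [0.4759, -0.3273, 0.2191]
orientation: [-3.141, 0.001, 1.246]
contact_force: [0.2, 0.1, -0.6]
finger_gap: 0.0914
grip_force: 0.0
```

```bash
python3 - <<'E'
from h import *
P=robot.camera_params("wrist"); img=robot.camera("wrist"); cv2.imwrite("pics/w2.png",img)
top=robot.camera("top"); PT=robot.camera_params("top")
def hs(i): return cv2.split(cv2.cvtColor(i,cv2.COLOR_BGR2HSV))
H,S,V=hs(img)
n,l,st,c=cv2.connectedComponentsWithStats((((H<8)|(H>172))&(S>150)&(V>60)).astype(np.uint8))
for i in range(1,n):
    if st[i,4]>100: print("red",c[i][::-1].round(),st[i,4],at("wrist",c[i][::-1],.085,P).round(4))
g=cv2.morphologyEx(((H>45)&(H<85)&(S>120)&(V>60)).astype(np.uint8),cv2.MORPH_CLOSE,np.ones((7,7)))
n,l,st,c=cv2.connectedComponentsWithStats(g)
for i in range(1,n):
    if st[i,4]>300:
        o=outline(l==i,"wrist",.026,P); (x,y),r=cv2.minEnclosingCircle(o); print("green",c[i][::-1].round(),st[i,4],round(x,4),round(y,4),round(2000*r))
togo([.469,-.362,.03],71.6)
E
```

```text
red [ 41. 237.] 1824 [ 0.5011 -0.2027  0.085 ]
green [201. 258.] 1705 0.4682 -0.3625 67
green [293. 207.] 773 0.3696 -0.4561 54
pos [ 0.4769 -0.325   0.2189] yawdeg 71.6 togo tool units [-1.89  0.22  9.44] turn z units -0.01
```

View pics/w2.png

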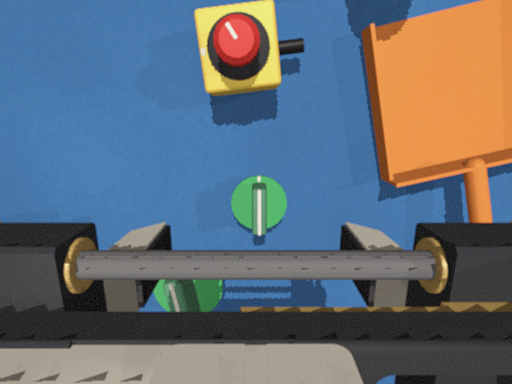

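The wrist view shows the wanted stopper at (203,259), its bar almost along the tool's x. The head's mark has turned with the wrist, so it reset. Next I'll measure the bar's axis and the port.

```bash
python3 - <<'E'
from h import *
P=robot.camera_params("wrist"); img=cv2.imread("pics/w2.png")
H,S,V=cv2.split(cv2.cvtColor(img,cv2.COLOR_BGR2HSV))
m=((S<110)&(V>150)).astype(np.uint8); m[:,:235]=0;m[:,285:]=0;m[:172]=0;m[240:]=0
n,l,st,c=cv2.connectedComponentsWithStats(m)
for i in range(1,n):
    if st[i,4]>10:
        ys,xs=np.where(l==i); q=np.array([at("wrist",(v,u),.062 if st[i,1]>178 else .026,P)[:2] for u,v in zip(xs,ys)],np.float32)
        vx,vy,x0,y0=cv2.fitLine(q,cv2.DIST_L2,0,.001,.001).ravel(); t=(q-[x0,y0])@[vx,vy]
        mid=np.array([x0,y0])+[vx,vy]*np.array((t.min()+t.max())/2)
        print(st[i].tolist(),"mid",mid.round(4),"ang",np.degrees(np.arctan2(vy,vx))%180,"len",np.ptp(t))
top=cv2.imread("pics/top.png"); PT=robot.camera_params("top")
# port block: white square top
H,S,V=cv2.split(cv2.cvtColor(top,cv2.COLOR_BGR2HSV))
m=((S<40)&(V>190)).astype(np.uint8); m[:, :125]=0; m[:,170:]=0; m[:160]=0;m[205:]=0
o=outline(cv2.morphologyEx(m,cv2.MORPH_CLOSE,np.ones((9,9))),"top",.061,PT); r=cv2.minAreaRect(o); print("block",r)
togo([.468,-.3625,.03],71.6)
E
```

```text
[256, 175, 6, 8, 34] mid [ 0.4785 -0.3322] ang 70.98942 len 0.008209935
[254, 189, 11, 47, 466] mid [ 0.4692 -0.3599] ang 71.272736 len 0.05106032
block ((0.5778306722640991, 0.14915022253990173), (0.08828361332416534, 0.09032152593135834), 1.1279606819152832)
pos [ 0.4769 -0.325   0.2189] yawdeg 71.6 togo tool units [-1.93  0.18  9.44] turn z units -0.01
```

Request:
arm_command([
  [[-0.46, 0.05, 0.9], [0, 0, 0], 0],
  [[-0.46, 0.05, 0.9], [0, 0, 0], 0],
  [[-0.46, 0.04, 0.9], [0, 0, 0], 0],
  [[-0.46, 0.04, 0.9], [0, 0, 0], 0],
  [[0, 0, 0.9], [0, 0, 0], 0],
  [[0, 0, 0.9], [0, 0, 0], 0],
  [[0, 0, 0.9], [0, 0, 0], 0],
  [[0, 0, 0.9], [0, 0, 0], 0],
])

```text
clock: 12.02
position: [0.4691, -0.3611, 0.0743]
orientation: [3.142, -0.0, 1.25]
contact_force: [0.5, -0.7, -0.5]
finger_gap: 0.0919
grip_force: 0.0
```

Request:
arm_command([
  [[0, 0, 0.9], [0, 0, 0], 0],
  [[0, 0, 0.9], [0, 0, 0], 0],
  [[0, 0, 0.3], [0, 0, 0], 0.2],
  [[0, 0, 0], [0, 0, 0], 0.4],
  [[0, 0, 0], [0, 0, 0], 0.6],
  [[0, 0, 0], [0, 0, 0], 1],
  [[0, 0, 0], [0, 0, 0], 1],
  [[0, 0, 0], [0, 0, 0], 1],
], force=40)

```text
clock: 13.02
position: [0.469, -0.3615, 0.0338]
orientation: [3.141, 0.0, 1.249]
contact_force: [0.4, -0.5, -0.1]
finger_gap: 0.0363
grip_force: 0.0
```

Request:
arm_command([
  [[0, 0, 0.1], [0, 0, 0], 1],
  [[0, 0, 0], [0, 0, 0], 1],
  [[0, 0, 0], [0, 0, 0], 1],
  [[0, 0, 0], [0, 0, 0], 1],
], force=40)

```text
clock: 13.52
position: [0.4687, -0.3614, 0.0313]
orientation: [-3.141, -0.0, 1.249]
contact_force: [-0.0, 0.5, 0.2]
finger_gap: 0.0157
grip_force: 40.0
```

Request:
arm_command([
  [[0, 0, -1], [0, 0, 0], 1],
  [[0, 0, -1], [0, 0, 0], 1],
  [[0, 0, -1], [0, 0, -0.8], 1],
  [[0, 0, -1], [0, 0, -0.8], 1],
  [[0, 0, -1], [0, 0, -0.8], 1],
  [[0, 0, -1], [0, 0, -0.8], 1],
  [[0, 0, -1], [0, 0, -0.8], 1],
  [[0, 0, -1], [0, 0, -0.8], 1],
])

```text
clock: 14.52
position: [0.4689, -0.3619, 0.1941]
orientation: [3.141, 0.002, 1.922]
contact_force: [0.9, 1.0, -1.5]
finger_gap: 0.0157
grip_force: 40.0
```

Request:
arm_command([
  [[0, 0, -1], [0, 0, -1], 1],
  [[0, 0, -1], [0, 0, -1], 1],
  [[0, 0, 0], [0, 0, -1], 1],
  [[0, 0, 0], [0, 0, -1], 1],
  [[0, 0, 0], [0, 0, -1], 1],
  [[0, 0, 0], [0, 0, -1], 1],
  [[0, 0, 0], [0, 0, -1], 1],
  [[0, 0, 0], [0, 0, -1], 1],
])

```text
clock: 15.52
position: [0.4686, -0.362, 0.2334]
orientation: [-3.14, 0.001, 3.04]
contact_force: [-0.3, -0.3, -2.0]
finger_gap: 0.0159
grip_force: 40.0
```

```bash
python3 -c "
from h import *
togo([.645,.15,.22],178)
s=robot.observe();print(s['joints'])"
```

```text
pos [ 0.4686 -0.362   0.2334] yawdeg 174.2 togo tool units [-6.17 26.37  0.64] turn z units -0.48
[ 0.45229946  0.35945634  0.20285574  1.71433441 -0.07997885  1.07391932
  2.14966661]
```

Request:
arm_command([
  [[-0.23, 1, 0], [0, 0, 0], 1],
  [[-0.23, 1, 0], [0, 0, 0], 1],
  [[-0.23, 1, 0], [0, 0, 0], 1],
  [[-0.23, 1, 0], [0, 0, 0], 1],
  [[-0.23, 1, 0], [0, 0, 0], 1],
  [[-0.23, 1, 0], [0, 0, 0], 1],
  [[-0.23, 1, 0], [0, 0, 0], 1],
  [[-0.23, 1, 0], [0, 0, 0], 1],
])

```text
clock: 16.52
position: [0.5225, -0.2062, 0.2334]
orientation: [-3.14, 0.002, 3.035]
contact_force: [-0.4, -0.1, -1.7]
finger_gap: 0.0156
grip_force: 40.0
```

Request:
arm_command([
  [[-0.23, 1, 0], [0, 0, 0], 1],
  [[-0.23, 1, 0], [0, 0, 0], 1],
  [[-0.23, 1, 0], [0, 0, 0], 1],
  [[-0.23, 1, 0], [0, 0, 0], 1],
  [[-0.23, 1, 0], [0, 0, 0], 1],
  [[-0.23, 1, 0], [0, 0, 0], 1],
  [[-0.23, 1, 0], [0, 0, 0], 1],
  [[-0.23, 1, 0], [0, 0, 0], 1],
])

```text
clock: 17.52
position: [0.5762, -0.0508, 0.2331]
orientation: [-3.141, 0.002, 3.035]
contact_force: [0.6, -0.0, -1.2]
finger_gap: 0.0155
grip_force: 40.0
```

Request:
arm_command([
  [[-0.23, 1, 0], [0, 0, 0], 1],
  [[-0.23, 1, 0], [0, 0, 0], 1],
  [[-0.23, 1, 0], [0, 0, 0], 1],
  [[-0.23, 1, 0], [0, 0, 0], 1],
  [[-0.23, 1, 0], [0, 0, 0], 1],
  [[-0.23, 1, 0], [0, 0, 0], 1],
  [[-0.23, 1, 0], [0, 0, 0], 1],
  [[-0.23, 1, 0], [0, 0, 0], 1],
])

```text
clock: 18.52
position: [0.6296, 0.1055, 0.2315]
orientation: [-3.142, -0.0, 3.036]
contact_force: [0.3, 0.2, -1.1]
finger_gap: 0.0153
grip_force: 40.0
```

Request:
arm_command([
  [[-0.3, 1, 0], [0, 0, 0], 1],
  [[-0.3, 1, 0], [0, 0, 0], 1],
  [[0, 0.3, 0], [0, 0, -0.48], 1],
  [[0, 0, 0], [0, 0, 0], 1],
])

```text
clock: 19.02
position: [0.6461, 0.1502, 0.2313]
orientation: [3.141, -0.0, 3.104]
contact_force: [-0.5, -0.2, -0.7]
finger_gap: 0.0159
grip_force: 40.0
```

```bash
python3 - <<'E'
from h import *
P=robot.camera_params("wrist"); img=robot.camera("wrist"); t=robot.camera("top")
togo([.578,.149,.1],180)
cv2.imwrite("pics/w3.png",img); cv2.imwrite("pics/t3.png",t)
for d in robot.spot_in("wrist","port")[:3]: print(d["p"],d["position"],at("wrist",d["position"],.061,P))
for n,p in (("port",(.578,.149,.061)),("corner",(.623,.194,.061))): print(n,proj("wrist",p,P))
E
```

```text
pos [0.6461 0.1485 0.2313] yawdeg 177.7 togo tool units [ 3.4  -0.11  6.57] turn z units -0.29
0.63 [108.8, 373.1] [0.57837145 0.27093627 0.061     ]
0.56 [214.8, 255.3] [0.68700309 0.14731311 0.061     ]
port (np.float64(112.95252095100085), np.float64(253.04448125062976))
corner (np.float64(155.474254995849), np.float64(297.38220380882495))
```

View pics/w3.png

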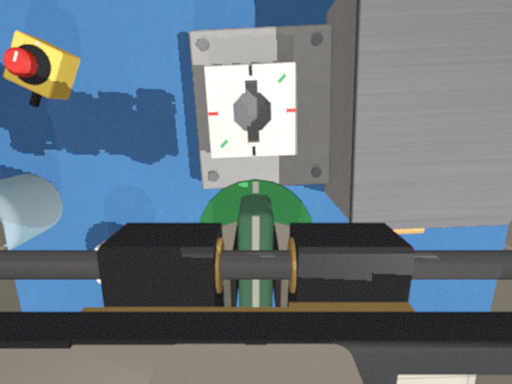

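The port shows at (111,252), next to its projection (113,253). The held stopper's flange arc shows at rows 180–225. I'll fit the port block and the held flange.

```bash
cat > fit.py <<'E'
from h import *
from scipy.optimize import least_squares
def fit(img,P,s):
    H,S,V=cv2.split(cv2.cvtColor(img,cv2.COLOR_BGR2HSV))
    m=((S<40)&(V>180)).astype(np.uint8); m[185:]=0; m[:,:195]=0; m[:,310:]=0
    n,l,st,c=cv2.connectedComponentsWithStats(m); k=1+np.argmax(st[1:,4])
    o=outline(cv2.morphologyEx((l==k).astype(np.uint8),cv2.MORPH_CLOSE,np.ones((15,15))),"wrist",.061,P); print("block",cv2.minAreaRect(o))
    K=((V<110)&(S<90)).astype(np.uint8); hull=cv2.convexHull(np.argwhere(l==k)[:,::-1].astype(np.int32)); hm=np.zeros_like(m); cv2.fillConvexPoly(hm,hull,1); hm=cv2.erode(hm,np.ones((5,5)))
    n2,l2,st2,c2=cv2.connectedComponentsWithStats(K*hm)
    for i in range(1,n2):
        if st2[i,4]>8: print("dark",st2[i].tolist(),at("wrist",c2[i][::-1],.061,P).round(4))
    g=((H>45)&(H<85)&(S>120)&(V>40)).astype(np.uint8); z=s["position"][2]-.0053
    pts=[]
    for u in list(range(203,236,2))+list(range(275,311,2)):
        v=np.where(g[170:240,u])[0]
        if len(v): pts.append(at("wrist",(170+v[0],u),z,P)[:2])
    pts=np.array(pts); f=least_squares(lambda q:np.hypot(*(pts-q).T)-.033,s["position"][:2],loss="soft_l1",f_scale=.001)
    M=R.from_euler("xyz",s["orientation"]).as_matrix()
    print("flange axis",f.x,"rms mm",1e3*np.sqrt(np.mean(f.fun**2)),"minus tcp in tool",(M.T@np.append(f.x-s["position"][:2],0))[:2])
E
python3 - <<'E'
from fit import *
fit(cv2.imread("pics/w3.png"),robot.camera_params("wrist"),robot.observe())
E
```

```text
block ((0.5755677223205566, 0.14027342200279236), (0.09894552826881409, 0.15135487914085388), 89.58406829833984)
dark [249, 66, 2, 9, 11] [0.5366 0.1455 0.061 ]
dark [246, 81, 24, 60, 653] [0.5777 0.1519 0.061 ]
dark [253, 147, 2, 8, 15] [0.6159 0.146  0.061 ]
flange axis [0.64637805 0.14656875] rms mm 0.318014218674403 minus tcp in tool [-0.0003603  -0.00157282]
```

```bash
python3 - <<'E'
from h import *
def block(img,cam,P,box,thr):
    r0,r1,c0,c1=box; sub=cv2.resize(img[r0:r1,c0:c1],None,fx=8,fy=8,interpolation=cv2.INTER_CUBIC)
    H,S,V=cv2.split(cv2.cvtColor(sub,cv2.COLOR_BGR2HSV)); m=cv2.morphologyEx((cv2.cvtColor(sub,cv2.COLOR_BGR2GRAY)>thr).astype(np.uint8),cv2.MORPH_OPEN,np.ones((17,17)))
    n,l,st,c=cv2.connectedComponentsWithStats(m); k=1+np.argmax(st[1:,4])
    ct=max(cv2.findContours((l==k).astype(np.uint8),cv2.RETR_EXTERNAL,cv2.CHAIN_APPROX_NONE)[0],key=cv2.contourArea)[:,0,:]
    o=np.array([at(cam,(r0+(v+.5)/8-.5,c0+(u+.5)/8-.5),.061,P)[:2] for u,v in cv2.convexHull(ct)[:,0,:]],np.float32)
    r=cv2.minAreaRect(o); print(cam,thr,np.round(r[0],4),np.round(r[1],4),round(r[2],2))
    red=((H<10)|(H>170))&(S>120); gr=(H>45)&(H<85)&(S>80)
    for nm,mm in (("red",red),("green",gr)):
        n,l,st,c=cv2.connectedComponentsWithStats(mm.astype(np.uint8))
        for i in range(1,n):
            if st[i,4]>150: print("  ",nm,at(cam,(r0+(c[i][1]+.5)/8-.5,c0+(c[i][0]+.5)/8-.5),.061,P).round(4)[:2],st[i,4])
W=robot.camera_params("wrist"); T=robot.camera_params("top"); C=robot.camera_params("scene")
for t in (190,210): block(cv2.imread("pics/w3.png"),"wrist",W,(50,172,195,310),t)
for t in (190,): block(cv2.imread("pics/top.png"),"top",T,(160,206,125,172),t)
for t in (190,): block(cv2.imread("pics/scene.png"),"scene",C,(205,262,350,420),t)
E
```

```text
wrist 190 [0.577 0.145] [0.0902 0.0924] 89.77
   red [0.5764 0.186 ] 1263
   red [0.5767 0.1061] 1198
   green [0.5456 0.1765] 1202
   green [0.6075 0.1152] 999
wrist 210 [0.5768 0.1452] [0.0912 0.0896] 0.01
   red [0.5764 0.186 ] 1263
   red [0.5767 0.1061] 1198
   green [0.5456 0.1765] 1202
   green [0.6075 0.1152] 999
top 190 [0.5778 0.1254] [0.0898 0.0424] 0.72
   red [0.5781 0.1913] 193
scene 190 [0.578  0.1242] [0.0892 0.0418] 0.97
   red [0.5773 0.1079] 219
   red [0.5771 0.1883] 305
   green [0.5469 0.1783] 235
   green [0.6085 0.1174] 287
```

Request:
arm_command([
  [[0, 0, 0], [0, 0, -0.33], 1],
  [[0.86, 0, 0.4], [0, 0, 0], 1],
  [[0.86, 0, 0.6], [0, 0, 0], 1],
  [[0.86, 0, 0.6], [0, 0, 0], 1],
  [[0.86, 0, 0.8], [0, 0, 0], 1],
  [[0, 0, 0.9], [0, 0, 0], 1],
  [[0, 0, 0.9], [0, 0, 0], 1],
  [[0, 0, 0.9], [0, 0, 0], 1],
])

```text
clock: 20.18
position: [0.5779, 0.1479, 0.1283]
orientation: [-3.142, 0.0, -3.135]
contact_force: [0.2, -0.3, -2.7]
finger_gap: 0.0157
grip_force: 40.0
```

Request:
arm_command([
  [[0, 0, 0.8], [0, 0, 0], 1],
  [[0, 0, 0], [0, 0, 0], 1],
  [[0, 0, 0], [0, 0, 0], 1],
])

```text
clock: 20.55
position: [0.5775, 0.1484, 0.1137]
orientation: [3.141, 0.0, -3.134]
contact_force: [0.8, -0.5, -1.4]
finger_gap: 0.0157
grip_force: 40.0
```

```bash
python3 - <<'E'
from h import *
togo([.577,.148,.0923],180.4)
s=robot.observe(); print(s["contact_force"],s["moment"],s["orientation"],s["joints"])
E
```

```text
pos [0.5775 0.1484 0.1137] yawdeg -179.6 togo tool units [ 0.03 -0.02  1.07] turn z units 0.01
[ 0.76674472 -0.48128023 -1.40405195] [ 0.03701124  0.0102985  -0.00863518] [ 3.14142960e+00  3.91244115e-04 -3.13386825e+00] [-0.26575899  0.50272842 -0.03987994  1.79308989  0.02560836  0.84585113
  1.26083707]
```

Request:
arm_command([
  [[0.02, 0, 0.5], [0, 0, 0], 1],
  [[0, 0, 0.4], [0, 0, 0], 1],
  [[0, 0, 0.3], [0, 0, 0], 1],
  [[0, 0, 0.15], [0, 0, 0], 1],
])

```text
clock: 21.05
position: [0.5765, 0.1481, 0.0859]
orientation: [-3.141, -0.001, -3.134]
contact_force: [-0.2, 0.4, -0.8]
finger_gap: 0.0158
grip_force: 40.0
```

Request:
arm_command([
  [[0, 0, 0.2], [0, 0, 0], 1],
  [[0, 0, 0.2], [0, 0, 0], 1],
  [[0, 0, 0.15], [0, 0, 0], 1],
  [[0, 0, 0], [0, 0, 0], 1],
])

```text
clock: 21.55
position: [0.5766, 0.1481, 0.0753]
orientation: [-3.141, -0.0, -3.134]
contact_force: [0.6, -0.3, -0.7]
finger_gap: 0.0155
grip_force: 40.0
```

Request:
arm_command([
  [[0, 0, 0.15], [0, 0, 0], 1],
  [[0, 0, 0.1], [0, 0, 0], 1],
  [[0, 0, 0], [0, 0, 0], 1],
  [[0, 0, 0], [0, 0, 0], 1],
])

```text
clock: 22.05
position: [0.5771, 0.1483, 0.0722]
orientation: [3.141, 0.001, -3.134]
contact_force: [-4.4, -0.8, 11.3]
finger_gap: 0.0159
grip_force: 40.0
```

The stopper is fully home: TCP z 0.0722 as predicted, with a firm stop. Now twist clockwise.

Request:
arm_command([
  [[0, 0, -0.03], [0, 0, 0.5], 1],
  [[0, 0, 0], [0, 0, 0.7], 1],
  [[0, 0, 0], [0, 0, 0.7], 1],
  [[0, 0, 0], [0, 0, 0.7], 1],
  [[0, 0, 0], [0, 0, 0.7], 1],
  [[0, 0, 0], [0, 0, 0.7], 1],
  [[0, 0, 0], [0, 0, 0], 1],
])

```text
clock: 22.92
position: [0.5775, 0.1491, 0.0722]
orientation: [3.14, 0.001, 2.59]
contact_force: [-1.6, -0.1, 3.8]
finger_gap: 0.0152
grip_force: 40.0
```

```bash
python3 - <<'E'
from h import *
togo([.577,.148,.0722],180.4-46.5)
s=robot.observe(); print(s["contact_force"],s["moment"])
E
```

```text
pos [0.5775 0.1491 0.0722] yawdeg 148.4 togo tool units [-0.01 -0.06  0.  ] turn z units 1.81
[-1.63850749 -0.10158074  3.81667615] [0.17434718 0.32321281 0.02065645]
```

Request:
arm_command([
  [[0, 0, 0], [0, 0, 0.7], 1],
  [[0, 0, 0], [0, 0, 0.6], 1],
  [[0, 0, 0], [0, 0, 0.5], 1],
  [[0, 0, 0], [0, 0, 0], 1],
  [[0, 0, 0], [0, 0, 0], 1],
])

```text
clock: 23.55
position: [0.5774, 0.149, 0.0722]
orientation: [3.14, 0.0, 2.34]
contact_force: [-0.6, 0.2, 4.9]
finger_gap: 0.0155
grip_force: 40.0
```

```bash
python3 - <<'E'
from h import *
togo([.577,.148,.0722],180.4-46.5)
s=robot.observe(); print(s["contact_force"],s["moment"])
w=robot.camera("wrist"); P=robot.camera_params("wrist"); t=robot.camera("top"); c=robot.camera("scene")
a=cv2.resize(c[190:280,330:440],(440,360),interpolation=cv2.INTER_CUBIC); b=cv2.resize(t[140:230,95:185],(360,360),interpolation=cv2.INTER_CUBIC)
cv2.imwrite("pics/fin.png",np.hstack([a,b])); cv2.imwrite("pics/w4.png",w)
p=proj("top",(.502,-.2,.09)); r,q=map(int,p); 
E
```

```text
pos [0.5774 0.149  0.0722] yawdeg 134.1 togo tool units [-0.02 -0.05  0.  ] turn z units 0.02
[-0.64688891  0.21562823  4.88200379] [-6.13086061e-05  3.05244797e-01 -4.80556902e-02]
```

View pics/w4.png

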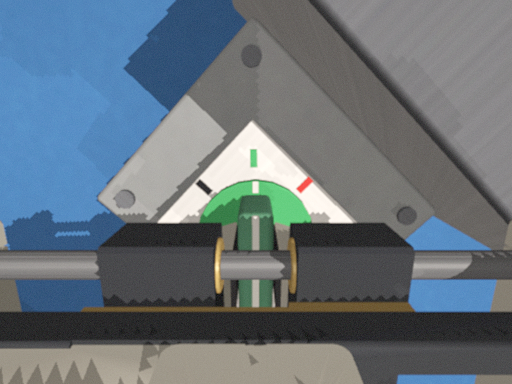

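View pics/fin.png

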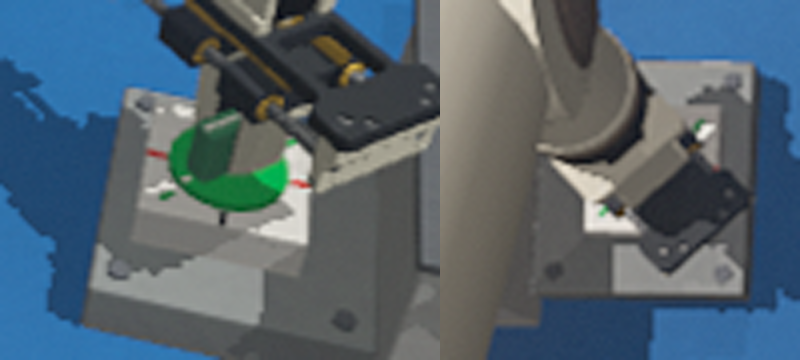

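The wrist view shows the flange's white mark (188,256) in line with the green mark (158,253). The black mark is at (187,203) and the red at (185,305), so the stopper is midway, and the flange sits flush. I'll let it settle for a moment and check that it holds.

Request:
arm_command([
  [[0, 0, 0], [0, 0, 0], 1],
  [[0, 0, 0], [0, 0, 0], 1],
  [[0, 0, 0], [0, 0, 0], 1],
  [[0, 0, 0], [0, 0, 0], 1],
])

```text
clock: 24.2
position: [0.5774, 0.1491, 0.0722]
orientation: [3.14, 0.0, 2.34]
contact_force: [-2.0, -0.1, 5.2]
finger_gap: 0.0156
grip_force: 40.0
```

```bash
python3 - <<'E'
from h import *
q=[]
for i in range(4):
    w=robot.camera("top"); s=robot.observe(); q.append([*s["moment"],*s["contact_force"],*s["position"],np.degrees(s["orientation"][2]),s["grip_force"]])
print(np.round(q,3))
def red(cam):
    P=robot.camera_params(cam); img=robot.camera(cam)
    H,S,V=cv2.split(cv2.cvtColor(img,cv2.COLOR_BGR2HSV)); n,l,st,c=cv2.connectedComponentsWithStats((((H<8)|(H>172))&(S>150)&(V>60)).astype(np.uint8))
    print(cam,[(c[i][::-1].round(1).tolist(),int(st[i,4])) for i in range(1,n) if st[i,4]>40])
red("top");red("scene")
E
```

```text
[[ 7.10000e-02  3.71000e-01 -7.00000e-02 -1.05200e+00  5.58000e-01
   5.53300e+00  5.77000e-01  1.49000e-01  7.20000e-02  1.34054e+02
   3.99990e+01]
 [ 6.50000e-02  2.83000e-01 -4.60000e-02 -8.84000e-01  6.26000e-01
   4.62600e+00  5.77000e-01  1.49000e-01  7.20000e-02  1.34057e+02
   3.99990e+01]
 [ 1.11000e-01  3.47000e-01 -7.00000e-02 -1.56700e+00  1.10300e+00
   5.38300e+00  5.77000e-01  1.49000e-01  7.20000e-02  1.34057e+02
   3.99990e+01]
 [ 5.00000e-02  3.33000e-01 -1.00000e-02 -2.82200e+00  1.06400e+00
   4.34900e+00  5.77000e-01  1.49000e-01  7.20000e-02  1.34054e+02
   3.99990e+01]]
top [([203.6, 230.1], 67), ([209.6, 273.4], 175)]
scene [([177.1, 248.8], 171), ([198.8, 292.4], 77)]
```

```bash
python3 -c "
from cell import robot
print(robot.hand_in())"
```

```text
the job is handed in; nothing more can be done
None
```

I handed the job in. The stop button was pressed to the bottom, turned clockwise to its end stop and left to spring up. The green stopper is fully home, twisted to about 46° at the green mark and still gripped. I didn't touch the jar, cans or dustpan. One doubt: the return spring's torque didn't show in the wrist readings, so I can only infer from the twist that the spring carrier followed.

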